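# Level the drooped trimmer holder and hold its bolt head

### The job

The pivot of the trimmer holder has worked loose and its arm droops. Take the gold trimmer out of the holder's cup and stand it, lower end down, in the black tub near the front edge of the worktop, leaving the two bottles and the small white pot nearby where they are. Then reach down into the gap behind the bracket's front plate, take the hidden hex bolt head firmly between the fingers, turn it until the arm is level and finish while holding it there, so that it cannot turn and only your grip keeps the arm level: I will tighten the nut in front, so do not let go.

Things in the scene. Friction and masses are not known exactly. Their poses are not given: they have to be found in the camera images.
- bracket: U-shaped grey steel bracket screwed to the worktop, open at top and at both sides. Origin: centre of its underside; z up, x from front plate (robot side) to rear plate. Two upright plates, 4 mm thick, 60 mm wide in y, 54 mm apart (inner faces at x = -27 and +27 mm); front one rounded, 180 mm high, rear one 178 mm with a 30 mm hole. Base plate 62 x 112 x 5 mm.
- bolt_head: steel hex head of the pivot bolt, 24 mm across flats, 20 mm long, in the gap midway between the plates (17 mm from each). Origin: its centre, on the bolt axis, 150 mm above the bracket's underside; x along the bolt (the bracket's x). In the drooped state two flats stand upright, facing the bracket's +y and -y, so it can be pinched from straight above. Head, bolt and arm turn as one.
- swing_arm (a joint): angle of bolt and arm, rad: 0 = drooped on its stop pin, 0.35 = level, 0.75 = upper stop. Grows as the cup end rises: a right-handed turn about the bracket's +x (a hand on the head from above leans towards the bracket's -y). The nut is loose: let go, the arm falls back to 0; empty it loads the bolt with about 0.18 N m, with the trimmer about 0.4.
- holder_mouth (a point): centre of the mouth of the black holder cup, 145 mm along the arm from the bolt axis; z along the cup's axis, out of the mouth. The cup is a round tube, 51 mm outside and 46 mm inside at the mouth, 60 mm tall, inner floor 56 mm below the mouth. Drooped, its axis leans 0.35 rad, top towards the bracket's +y; a trimmer drawn out along this axis comes freely.
- trimmer: slim gold and black hair trimmer, 34 x 36 x 150 mm, 0.14 to 0.22 kg, standing loosely in the holder cup, leaning up to 0.15 rad more than the cup does. Origin: centre of its lower end; z along its length to the blade end. The top 90 mm stand out of the cup. The barrel is round, about 32 mm, up to 125 mm from the origin.
- tub: open black round tub, 107 mm across the rim, 94 mm tall, about 90 mm across inside at the top and 80 mm at the bottom, floor 4 mm thick, standing loose on the white worktop near its front edge, to the right of the bracket (not the one far right at the mirror). Origin: centre of its underside, z up.
- lotion: blue round bottle with black cap, 41 x 131 mm, loose bystander. Origin: centre of its underside.
- violet_bottle: spray bottle with violet liquid, 56 x 161 mm, loose bystander. Origin: centre of its underside.
- small_pot: small white screw pot, 41 x 26 mm, loose bystander. Origin: centre of its underside.
- holder_bar: the arm: aluminium bar 26 mm high, 6 mm thick, in front of the bracket's front plate (36 mm ahead of the bracket's origin plane), running from the pivot to the bracket's +y side and ending in the black cup. Origin: on the bolt axis, at the centre of the bolt head; y along the bar to the cup, x along the bolt. Drooped, the bar points 0.35 rad downwards.

How it is judged (in metres and radians):
On the way:
1. the trimmer stands in the tub, let go (horizontal distance between trimmer and tub below 0.05 m and z of trimmer in the frame of tub below 0.04 m and contact force between the fingers and trimmer below 0.3 N and linear speed of trimmer below 0.05 m/s), for 0.2 s.
At the end, for the whole second after the job is handed in: The fingers pinch the bolt head (over 20 N in all, the head between the pads: grasp point within 3 cm of its centre) and hold the arm level to within 0.07 rad (4 degrees), at rest, with nothing touching the arm or its cup; the trimmer stands at rest in the upright tub, lower end down (value of joint swing_arm between 0.28 and 0.42 rad and velocity of joint swing_arm between -0.05 and 0.05 rad/s and contact force between the fingers and bolt_head above 20 N and contact force between holder_bar and anything else below 0.3 N and horizontal distance between trimmer and tub below 0.05 m and z of trimmer in the frame of tub below 0.04 m and angle between tub's own z axis and vertical below 0.1 rad and linear speed of trimmer below 0.05 m/s and distance between the grasp point and bolt_head below 0.03 m); the arm keeps its last pose, push and grip.
It fails at once if a bottle or the small pot is pushed more than 3 cm (distance of any of lotion, violet_bottle, small_pot from where it was at the start of the episode above 0.03 m).
It also fails if it takes over 51 s, if anything falls off the work surface, if the arm or the gripper's body presses on something with over 40 N, if the wrist force passes 120 N, or if a joint passes its speed limit or range.

### The arm

A 6-joint arm with a two-finger parallel gripper is mounted at the origin on a cart in front of the work surface, level with it; the furniture and walls round the work are solid. World frame = base frame: x ahead of the robot, y to its left, z up, the work surface at z = 0. Lengths are in mm, angles in rad, forces in N, time in s.
With the tool pointing down it reaches from about 325 to 750 mm from the base axis. Payload 7.6 kg.
Tool frame: the origin (TCP) lies at the very end of the fingers, on their centre line; the grasp point (between the pads) lies 19 mm behind it; z points along the fingers, y is the line along which they close (so a half turn about z gives the same grasp; the last joint's range is limited). The gripper opens to 85 mm and grips with 20 to 120 N. Pads are 22 mm wide; open, the fingers measure 114 mm over their backs; the gripper's body (76 mm by 85 mm) begins 54 mm behind the grasp point. The pads swing forward as they close: fully open they stand 13 mm farther back than shut.
Start: joints at [-1.35, 0.052, 1.401, -0, 1.689, -0.07], TCP at [150.552, -502.971, 231.323] pointing down, gripper open.
Joint ranges: [-2.9, 2.9], [-0.91, 2.17], [0.12, 2.37], [-1.06, 4.2], [0.26, 2.73], [-2.93, 2.93]. Speed limits (rad/s): [2.57, 2.57, 3.01, 3.14, 3.14, 3.14].

### API

Orientations are given as a rotation vector (axis times angle).
In Python, from workcell import manip, read_camera, get_calibration, workorder, trace, tip_of gives the robot as it stands. The module is installed in compiled form; this text tells all that it offers. Calls block until the motion is done:
- manip.move_pose(position, orientation): joint-space move of the TCP to a pose.
- manip.servo_line(position, rate=150, attitude=None): straight line of the TCP; attitude=None keeps the orientation; rate is the mean speed in mm/s.
- manip.set_joints(angles): joint-space move.
- manip.gripper_open() and manip.close_gripper(f_grip=None): open the fingers fully, or close them until they stop; f_grip is the grip in N (None keeps the last).
- manip.pause(seconds).
- manip.solve_ik(position, orientation): joint angles nearest the present ones, or None.
- manip.observe(): the state.
- read_camera(name): name is "scene" or "side" or "wrist"; returns (picture, depth): 480x640x3 uint8, red, green, blue; 480x640 float32, mm along the optical axis (not along the pixel's ray), 0 where there is no reading.
- get_calibration(name): a dict with "fx", "fy", "cx", "cy" (pixels), "xyz" and "orientation" of the camera in the world. Camera axes: x right, y down, z forward; pixel columns grow to the right and rows downward; lengths in mm; the calibration is good to about 2 mm. The wrist camera is an equidistant fisheye: a pixel r from the principal point sees the ray r / f radians off the axis. A picture is of the moment at which its call begins: read the wrist's pose just before it. get_calibration takes no time and is no camera call; for the wrist camera it gives the pose at the moment of the call.
A pose or a line that the arm cannot do raises manip.PlanningError and nothing moves.
- workorder.close_job(): hands the job in; it is judged then, once.
Trained networks look in the newest picture that a camera, given by its name, has taken for a name from the list of things; names that differ only in an ending like _2 or _b are one class to them, and where a whole thing is asked for, a point or a joint stands for the part that bears it (a point fixed in the world has none). Each returns a list of dicts, best first, with "confidence" (0 to 1); they miss things now and then, are a little off and sometimes report something else, mostly with a low value. They report only what shows in the picture. A call takes as long as a camera call.
- trace(label, camera): "mask" (480x640 bool, what is visible of it).
- tip_of(label, camera): "xyz" ([x, y, z] in mm, in world coordinates, good to about 4 mm: a listed point, or the origin of a listed thing).
The state is a dict: "time": time; "q": joint angles; "joint_vel": joint speeds; "effort": joint torques, N m; "ee_pos": TCP position; "ee_rot": TCP orientation; "force": force on the tool from outside, world axes, zero at the start; "torque": the same for the moment, N m; "gripper_width": finger opening in mm; "grip_force": force on a finger pad.
Only numpy, scipy, OpenCV 4.12 (cv2) and the standard library are available. Lean on these libraries where they do the work, as an engineer would, in place of code of your own. Each camera call takes 0.05 s, during which the arm holds its last target. There are 200 camera calls.

## Working session

There is one attempt and no reset: what is moved stays moved. The work goes in short steps, each a Python script; the robot and the scene stay as the last script left them, time stands still between calls to the robot, and variables do not carry over. Pictures are saved under pics/ and viewed, at most 10 in all, crops included, and the job is handed in when it is done.

```bash
mkdir -p pics
cat > h.py <<'E'
import numpy as np, cv2
from scipy.spatial.transform import Rotation as R
from workcell import manip, read_camera, get_calibration, workorder, trace, tip_of
np.set_printoptions(precision=3,suppress=True)
def save(n,f):
    p,d=read_camera(n); cv2.imwrite('pics/'+f,p[:,:,::-1]); return p,d
def cloud(n,d,mask):
    c=get_calibration(n); v,u=np.nonzero(mask&(d>0)); z=d[v,u]
    P=np.c_[(u-c['cx'])/c['fx']*z,(v-c['cy'])/c['fy']*z,z]
    return R.from_rotvec(c['orientation']).apply(P)+c['xyz']
E
python3 - <<'E'
from h import *
ims=[]
for n in ['scene','side']:
    p,d=save(n,n+'0.png'); np.save(n+'0.npy',d)
    print(n,get_calibration(n))
    for l in ['bracket','bolt_head','holder_mouth','trimmer','tub','lotion','violet_bottle','small_pot','holder_bar']:
        t=tip_of(l,n)[:2]; m=trace(l,n)[:1]
        print(l,[(np.array(x['xyz']).round(0).tolist(),round(x['confidence'],2)) for x in t], end=' ')
        if m:
            np.save(f'm_{n}_{l}.npy',m[0]['mask'])
            P=cloud(n,d,m[0]['mask']); 
            if len(P): print(round(m[0]['confidence'],2),len(P),np.percentile(P,[2,50,98],axis=0).round(0).tolist())
        else: print()
print(manip.observe())
E
```

```text
scene {'fx': 623.9611665436115, 'fy': 623.9611665436115, 'cx': 320.8783813458069, 'cy': 247.1457986108806, 'xyz': array([-338.165,  558.691,  839.599]), 'orientation': array([-1.12 ,  2.17 , -1.129])}
bracket [([531.0, 66.0, -0.0], 0.6)] 0.68 4511 [[452.0, 37.0, 3.0], [497.0, 87.0, 103.0], [557.0, 217.0, 175.0]]
bolt_head [([528.0, 66.0, 150.0], 0.5)] 0.58 102 [[516.0, 63.0, 144.0], [527.0, 77.0, 159.0], [538.0, 82.0, 165.0]]
holder_mouth [([471.0, 208.0, 126.0], 0.86)] 0.68 1392 [[451.0, 79.0, 69.0], [478.0, 178.0, 119.0], [497.0, 225.0, 155.0]]
trimmer [([476.0, 187.0, 75.0], 0.92)] 0.71 696 [[451.0, 205.0, 122.0], [458.0, 238.0, 162.0], [471.0, 262.0, 202.0]]
tub [] 
lotion [] 0.61 1110 [[698.0, 81.0, 3.0], [706.0, 121.0, 75.0], [806.0, 136.0, 132.0]]
violet_bottle [([722.0, -220.0, 2.0], 0.88)] 0.69 1181 [[690.0, -236.0, 7.0], [705.0, -208.0, 76.0], [748.0, -190.0, 160.0]]
small_pot [([407.0, -43.0, -1.0], 0.83)] 0.64 376 [[387.0, -54.0, 2.0], [400.0, -34.0, 24.0], [423.0, -19.0, 29.0]]
holder_bar [([526.0, 69.0, 154.0], 0.83)] 0.56 1371 [[451.0, 79.0, 70.0], [478.0, 179.0, 119.0
[... 1012 characters left out ...]
[([411.0, -40.0, -1.0], 0.66)] 0.93 375 [[392.0, -64.0, 5.0], [410.0, -51.0, 25.0], [427.0, -26.0, 30.0]]
holder_bar [([531.0, 66.0, 149.0], 0.87), ([529.0, 65.0, 152.0], 0.3)] 0.74 593 [[455.0, 48.0, 81.0], [482.0, 179.0, 121.0], [501.0, 211.0, 169.0]]
{'time': 1.9, 'q': array([-1.35 ,  0.052,  1.401,  0.   ,  1.689, -0.07 ]), 'joint_vel': array([ 0.   , -0.002, -0.001, -0.   , -0.001, -0.001]), 'effort': array([ -0.   , -38.153, -36.031,  -0.   ,   0.   ,  -0.   ]), 'ee_pos': array([ 150.556, -502.974,  231.313]), 'ee_rot': array([3.108, 0.455, 0.   ]), 'force': array([-0.193, -0.122,  1.141]), 'torque': array([-0.018, -0.062, -0.045]), 'grip_force': 0.0, 'gripper_width': 85.6008694441794}
```

View pics/scene0.png

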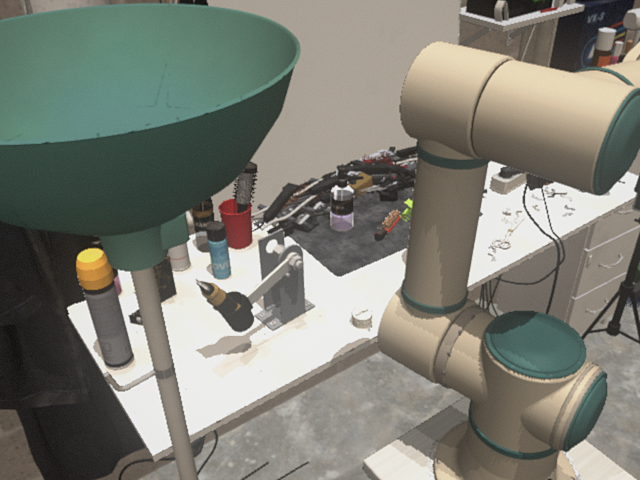

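View pics/side0.png

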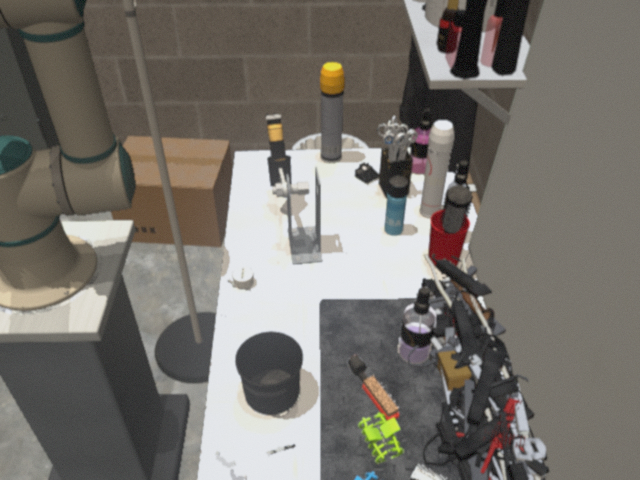

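Run:
```python
from h import *
import warnings
def C(n,l): return cloud(n,np.load(n+'0.npy'),np.load(f'm_{n}_{l}.npy'))
# trimmer axis from both cameras
for n in ['scene','side']:
    P=C(n,'trimmer'); m=np.median(P,0); P=P[np.linalg.norm(P-m,axis=1)<80]
    w,v=np.linalg.eigh(np.cov(P.T)); a=v[:,2]*np.sign(v[2,2]); print(n,'trimmer axis',a,P.mean(0), np.sort((P-P.mean(0))@a)[[3,-4]])
    print(P[P[:,2]>195].mean(0), P[P[:,2]<140].mean(0))
    # bracket plates: points above z 60, y in range; yaw
    B=C(n,'bracket'); 
    for z0,z1 in((20,80),(80,140),(140,185)):
        s=B[(B[:,2]>z0)&(B[:,2]<z1)&(B[:,1]<110)]
        if len(s)>20: print('br',z0,np.percentile(s,[1,25,50,75,99],axis=0).round(0).tolist())
    H=C(n,'bolt_head');H=H[(H[:,2]>135)&(H[:,2]<175)]; print('head',H.mean(0),H.min(0),H.max(0))
    w,v=np.linalg.eigh(np.cov(H.T)); print(v[:,2],v[:,0])
    # bar line
    b=C(n,'holder_bar'); b=b[(b[:,1]<170)&(b[:,1]>90)]
    print('bar',np.polyfit(b[:,1],b[:,0],1),np.polyfit(b[:,1],b[:,2],1))
T=C('side','tub'); T=T[(T[:,2]>90)&(T[:,2]<98)]
(c,r)=cv2.minEnclosingCircle(T[:,:2].astype(np.float32)); print('tub',c,r,len(T))
```

```text
scene trimmer axis [-0.018  0.538  0.843] [458.634 237.142 162.161] [-52.185  48.723]
[460.791 258.17  198.715] [460.244 219.451 130.621]
br 20 [[493.0, 36.0, 21.0], [496.0, 57.0, 33.0], [499.0, 72.0, 45.0], [551.0, 86.0, 60.0], [557.0, 101.0, 79.0]]
br 80 [[482.0, 37.0, 81.0], [495.0, 66.0, 96.0], [499.0, 81.0, 109.0], [553.0, 92.0, 123.0], [558.0, 108.0, 139.0]]
br 140 [[468.0, 39.0, 141.0], [487.0, 61.0, 152.0], [498.0, 74.0, 160.0], [552.0, 87.0, 167.0], [559.0, 106.0, 179.0]]
head [526.647  75.761 157.137] [498.616  60.885 143.701] [539.63   88.354 168.346]
[ 0.825  0.25  -0.508] [-0.208 -0.7   -0.683]
bar [ -0.141 501.678] [ -0.349 172.681]
side trimmer axis [-0.123  0.606  0.786] [471.593 225.132 167.033] [-47.287  48.437]
[466.519 252.993 198.513] [476.105 203.078 133.943]
br 20 [[495.0, 31.0, 21.0], [502.0, 38.0, 35.0], [554.0, 47.0, 50.0], [558.0, 73.0, 65.0], [562.0, 98.0, 79.0]]
br 80 [[496.0, 31.0, 81.0], [503.0, 38.0, 96.0], [555.0, 46.0, 110.0], [558.0, 74.0, 126.0], [562.0, 96.0, 139.0]]
br 140 [[471.0, 34.0, 142.0], [492.0, 49.0, 152.0], [508.0, 55.0, 159.0], [535.0, 61.0, 164.0], [562.0, 100.0, 181.0]]
head [529.333  58.598 157.748] [518.107  50.093 145.019] [539.296  74.989 167.161]
[ 0.016 -0.758 -0.652] [ 0.041 -0.651  0.758]
bar [ -0.197 508.994] [ -0.683 221.748]
tub (474.2534484863281, -298.72735595703125) 54.85191345214844 628
```

The scene view shows the gold trimmer leaning out of the black cup at about (225,300). The bracket is at (285,280), the pot at (362,318), and a lamp with its pole is in the foreground. The side view shows the tub at (270,370), the bracket gap at (303,220) and the trimmer at (276,150). Next I'll check the lamp clearance and the IK.

```bash
cat >> h.py <<'E'
YAW=0.135
Bx=np.array([np.cos(YAW),np.sin(YAW),0]); By=np.array([-np.sin(YAW),np.cos(YAW),0]); Z=np.array([0,0,1.])
BOLT=np.array([528.,67,150])
cupax=np.sin(.35)*By+np.cos(.35)*Z
def rot(z,y):
    z=z/np.linalg.norm(z); y=y-(y@z)*z; y/=np.linalg.norm(y)
    return R.from_matrix(np.c_[np.cross(y,z),y,z]).as_rotvec()
E
python3 - <<'E'
from h import *
d=np.load('side0.npy'); m=np.zeros(d.shape,bool)
for a,b,c,e in((0,30,115,150),(100,130,140,170),(200,230,160,185),(300,330,180,200)):
    q=m.copy();q[a:b,c:e]=1;P=cloud('side',d,q);P=P[P[:,1]<260]; print('pole',len(P),np.percentile(P,[5,50,95],axis=0).round(0).tolist())
d=np.load('scene0.npy')
for a,b,c,e in((10,220,10,290),(300,470,140,195)):
    q=m.copy();q[a:b,c:e]=1;P=cloud('scene',d,q);P=P[P[:,0]<400]
    print('lamp',len(P),np.percentile(P,[1,50,99],axis=0).round(0).tolist())
# plate yaw by RANSAC on vertical face lines in plan view
for n in ['scene','side']:
    B=cloud(n,np.load(n+'0.npy'),np.load(f'm_{n}_bracket.npy')); B=B[(B[:,2]>20)&(B[:,2]<130)&(B[:,1]<100)]
    best=[]
    for th in np.arange(-.1,.4,.01):
        u=B[:,:2]@[np.cos(th),np.sin(th)]; h=np.histogram(u,np.arange(u.min(),u.max()+2,2))[0]; best.append(((h**2).sum(),th))
    th=max(best)[1]; u=B[:,:2]@[np.cos(th),np.sin(th)]; v=B[:,:2]@[-np.sin(th),np.cos(th)]
    h,e=np.histogram(u,40); print(n,th,[(e[i].round(),h[i]) for i in np.argsort(-h)[:5]],np.percentile(v,[1,99]), 'bolt',528*np.cos(th)+67*np.sin(th),-528*np.sin(th)+67*np.cos(th))
a=np.sin(.48)*By+np.cos(.48)*Z; base=np.array([476,188,75.])
for s in(1,-1):
    o=rot(-a,s*Bx)
    for k in(96,230): print('trim',s,k,manip.solve_ik(base+k*a,o))
    for z in (104,330): print('tub',s,manip.solve_ik([475,-298,z],rot(-Z,s*np.array([np.cos(-.5),np.sin(-.5),0]))),manip.solve_ik([475,-298,z],rot(-Z,s*np.array([-np.sin(-.5),np.cos(-.5),0]))))
    for l in(0,.35,.45):
        ax=np.cos(l)*Z-np.sin(l)*By; print('bolt',s,l,manip.solve_ik(BOLT-14*ax,rot(-ax,s*By)))
E
```

```text
Traceback (most recent call last):
IndexError: index -1 is out of bounds for axis 0 with size 0
```

Run:
```python
from h import *
d=np.load('side0.npy'); m=np.zeros(d.shape,bool)
for a,b,c,e in((0,30,115,150),(100,130,140,170),(200,230,160,185),(300,330,180,200)):
    q=m.copy();q[a:b,c:e]=1;P=cloud('side',d,q); print('pole',len(P),*(P[np.argsort(P@R.from_rotvec(get_calibration('side')['orientation']).as_matrix()[:,2])[len(P)//10]],) if len(P) else '')
d=np.load('scene0.npy')
for a,b,c,e in((10,220,10,290),(300,470,140,195)):
    q=m.copy();q[a:b,c:e]=1;P=cloud('scene',d,q);P=P[P[:,0]<400]
    if len(P): print('lamp',len(P),np.percentile(P,[1,50,99],axis=0).round(0).tolist())
for n in ['scene','side']:
    B=cloud(n,np.load(n+'0.npy'),np.load(f'm_{n}_bracket.npy')); B=B[(B[:,2]>20)&(B[:,2]<130)&(B[:,1]<100)]
    best=[]
    for th in np.arange(-.1,.4,.01):
        u=B[:,:2]@[np.cos(th),np.sin(th)]; h=np.histogram(u,np.arange(u.min(),u.max()+2,2))[0]; best.append(((h**2).sum(),th))
    th=max(best)[1]; u=B[:,:2]@[np.cos(th),np.sin(th)]; v=B[:,:2]@[-np.sin(th),np.cos(th)]
    h,e=np.histogram(u,40); print(n,th,[(e[i].round(),h[i]) for i in np.argsort(-h)[:5]],np.percentile(v,[1,99]), 'bolt',528*np.cos(th)+67*np.sin(th),-528*np.sin(th)+67*np.cos(th))
a=np.sin(.48)*By+np.cos(.48)*Z; base=np.array([476,188,75.])
for s in(1,-1):
    o=rot(-a,s*Bx)
    for k in(96,230): print('trim',s,k,manip.solve_ik(base+k*a,o))
    for z in (104,330): print('tub',s,manip.solve_ik([475,-298,z],rot(-Z,s*np.array([np.cos(-.5),np.sin(-.5),0]))),manip.solve_ik([475,-298,z],rot(-Z,s*np.array([-np.sin(-.5),np.cos(-.5),0]))))
    for l in(0,.35,.45):
        ax=np.cos(l)*Z-np.sin(l)*By; print('bolt',s,l,manip.solve_ik(BOLT-14*ax,rot(-ax,s*By)))
```

```text
pole 1047 [153.986 420.482 366.035]
pole 898 [167.66  423.65  130.702]
pole 748 [ 171.683  423.528 -174.045]
pole 598 [ 170.522  414.95  -586.967]
lamp 52462 [[3.0, 278.0, 596.0], [188.0, 411.0, 655.0], [314.0, 522.0, 694.0]]
lamp 4621 [[148.0, 346.0, -14.0], [152.0, 431.0, 310.0], [397.0, 451.0, 454.0]]
scene 0.1099999999999999 [(np.float64(501.0), np.int64(438)), (np.float64(499.0), np.int64(352)), (np.float64(559.0), np.int64(166)), (np.float64(557.0), np.int64(154)), (np.float64(503.0), np.int64(121))] [-18.501  41.27 ] bolt 532.1639658772266 8.632115721070441
side 0.13999999999999987 [(np.float64(560.0), np.int64(147)), (np.float64(501.0), np.int64(91)), (np.float64(558.0), np.int64(60)), (np.float64(502.0), np.int64(43)), (np.float64(561.0), np.int64(40))] [-41.826  18.61 ] bolt 532.1834346814363 -7.334292785910094
trim 1 96 [ 0.608  0.256  1.382 -0.429  1.722  0.455]
trim 1 230 [ 0.699  0.299  1.092 -0.44   1.984  0.432]
tub 1 [-0.626  0.229  1.464  0.     1.449 -0.126] [-0.626  0.229  1.464  0.     1.449 -1.697]
tub 1 [-0.626  0.157  1.094  0.     1.891 -0.126] [-0.626  0.157  1.094  0.     1.891 -1.697]
bolt 1 0 [ 0.057  0.123  1.517 -0.     1.502 -1.649]
bolt 1 0.35 [-0.112  0.16   1.509  0.339  1.562 -1.836]
bolt 1 0.45 [-0.155  0.183  1.505  0.43   1.589 -1.883]
trim -1 96 [ 0.608  0.256  1.382 -0.429  1.722 -2.687]
trim -1 230 [ 0.699  0.299  1.092 -0.44   1.984 -2.709]
tub -1 None [-0.626  0.229  1.464 -0.     1.449  1.445]
tub -1 None [-0.626  0.157  1.094 -0.     1.891  1.445]
bolt -1 0 [ 0.057  0.123  1.517 -0.     1.502  1.493]
bolt -1 0.35 [-0.112  0.16   1.509  0.339  1.562  1.306]
bolt -1 0.45 [-0.155  0.183  1.505  0.43   1.589  1.259]
```

Run:
```python
from h import *
d=np.load('scene0.npy'); m=np.zeros(d.shape,bool); m[40:320,390:640]=1
P=cloud('scene',d,m); P=P[(P[:,0]<300)&(P[:,1]>-560)&(P[:,1]<150)&(P[:,2]>150)]
s=-P[:,1]
for a in range(-100,560,50):
    q=P[(s>a)&(s<a+50)]
    if len(q): print(a,len(q),q[:,2].min().round(),q[:,2].max().round(),np.percentile(q[:,0],[2,98]).round())
m[:]=0; m[5:265,0:300]=1; P=cloud('scene',d,m); P=P[(P[:,0]<330)&(P[:,2]>450)]
for z in range(560,760,20):
    q=P[(P[:,2]>z)&(P[:,2]<z+20)]
    if len(q)>30: print('shade',z,len(q),np.percentile(q,[2,98],axis=0).round(0).tolist())
a=np.sin(.48)*By+np.cos(.48)*Z; base=np.array([476,188,75.])
for k in(96,150,170,190): print(k,manip.solve_ik(base+k*a,rot(-a,Bx)),base+k*a)
b=base+97*a
for k in(60,75): print('lift',manip.solve_ik(b+k*cupax,rot(-a,Bx)),b+k*cupax)
```

```text
-100 15416 244.0 615.0 [ 58. 188.]
-50 18872 260.0 620.0 [-43. 169.]
0 2952 240.0 619.0 [-45. 118.]
50 219 276.0 604.0 [11. 71.]
100 444 574.0 596.0 [32. 91.]
150 285 572.0 586.0 [39. 96.]
200 92 566.0 577.0 [ 71. 106.]
250 9 562.0 567.0 [101. 111.]
300 7 528.0 530.0 [170. 176.]
350 189 529.0 544.0 [163. 185.]
400 148 247.0 545.0 [133. 146.]
450 42 243.0 279.0 [133. 148.]
shade 560 161 [[79.0, 414.0, 571.0], [106.0, 483.0, 580.0]]
shade 580 1686 [[56.0, 359.0, 582.0], [263.0, 491.0, 600.0]]
shade 600 8074 [[38.0, 322.0, 601.0], [280.0, 523.0, 620.0]]
shade 620 10225 [[25.0, 301.0, 620.0], [293.0, 526.0, 640.0]]
shade 640 12157 [[14.0, 288.0, 640.0], [304.0, 526.0, 660.0]]
shade 660 13857 [[7.0, 282.0, 660.0], [311.0, 524.0, 680.0]]
shade 680 11052 [[1.0, 276.0, 680.0], [316.0, 521.0, 694.0]]
96 [ 0.608  0.256  1.382 -0.429  1.722  0.455] [470.034 231.927 160.152]
150 [ 0.646  0.261  1.278 -0.429  1.827  0.448] [466.677 256.637 208.049]
170 [ 0.66   0.267  1.236 -0.431  1.866  0.445] [465.434 265.788 225.789]
190 [ 0.673  0.276  1.19  -0.433  1.905  0.441] [464.191 274.94  243.529]
lift [ 0.64   0.251  1.272 -0.433  1.84   0.435] [467.202 252.772 217.401]
lift [ 0.648  0.253  1.241 -0.435  1.869  0.43 ] [466.51  257.868 231.491]
```

Run:
```python
from h import *
a=np.sin(.48)*By+np.cos(.48)*Z; base=np.array([476,188,75.])
manip.move_pose([450,150,330],rot(-Z,Bx))
manip.move_pose(base+180*a,rot(-a,Bx))
o=manip.observe(); print(o['time'],o['q'],o['ee_pos'],o['force'])
c=get_calibration('wrist'); print(c)
p,d=save('wrist','w1.png'); np.save('w1.npy',d)
for n in('wrist','side','scene'):
    if n!='wrist': read_camera(n)
    for l in('trimmer','holder_mouth'): print(n,l,[(x['xyz'],x['confidence']) for x in tip_of(l,n)[:2]])
```

```text
5.1583 [ 0.666  0.272  1.213 -0.432  1.886  0.443] [464.89  270.465 234.319] [ 0.761 -0.397  0.649]
{'fx': 371.64829954431775, 'fy': 371.64829954431775, 'cx': 322.26228088731017, 'cy': 239.22067115043131, 'xyz': array([447.537, 395.948, 329.269]), 'orientation': array([2.386, 0.161, 0.063])}
wrist trimmer [([481.8, 189.9, 73.2], 0.86)]
wrist holder_mouth []
side trimmer [([722.8, 112.5, -0.4], 0.49)]
side holder_mouth [([474.7, 208.5, 127.2], 0.63)]
scene trimmer [([478.9, 186.2, 73.9], 0.84)]
scene holder_mouth [([474.7, 206.3, 127.6], 0.85)]
```

View pics/w1.png

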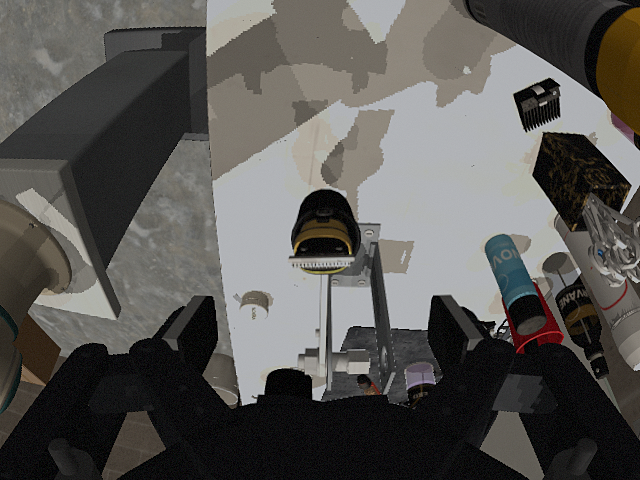

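The wrist view shows the trimmer's blade end at about (322,262), centred between the finger pads at (195,330) and (450,330). I'll work out where its axis lies in the tool frame.

Run:
```python
from h import *
d=np.load('w1.npy'); c=get_calibration('wrist'); o=manip.observe()
M=trace('trimmer','wrist'); 
if not M: read_camera('wrist'); M=trace('trimmer','wrist')
m=M[0]['mask']; print(M[0]['confidence'],m.sum())
v,u=np.nonzero(m&(d>0)); z=d[v,u]; x=(u-c['cx'])/c['fx']; y=(v-c['cy'])/c['fy']; r=np.hypot(x,y)+1e-9; t=np.tan(r)
P=np.c_[x/r*t*z,y/r*t*z,z]; W=R.from_rotvec(c['orientation']).apply(P)+c['xyz']
T=R.from_rotvec(o['ee_rot']).inv().apply(W-o['ee_pos'])
T=T[(T[:,2]>0)&(T[:,2]<140)&(abs(T[:,1])<60)]
for k in range(0,140,15):
    q=T[(T[:,2]>k)&(T[:,2]<k+15)]
    if len(q)>5: print(k,len(q),np.percentile(q,[3,50,97],axis=0).round(1).tolist())
```

```text
0.72 3169
30 1155 [[1.2, -15.4, 32.2], [8.9, -1.0, 36.7], [11.6, 12.7, 44.6]]
45 998 [[-5.4, -14.5, 45.4], [13.1, -0.5, 53.9], [16.9, 13.9, 59.2]]
60 442 [[-8.9, -15.3, 60.3], [17.2, 0.1, 63.3], [18.9, 15.0, 74.3]]
75 247 [[11.7, -12.5, 75.2], [17.8, 1.3, 82.4], [20.9, 14.2, 89.7]]
90 214 [[12.2, -11.2, 90.6], [18.5, 1.4, 97.9], [21.9, 15.2, 104.6]]
105 79 [[10.4, -10.4, 105.4], [16.6, 7.3, 110.9], [21.2, 16.4, 118.2]]
120 11 [[-13.0, -22.4, 121.1], [-9.2, -22.3, 123.5], [16.4, 15.8, 124.5]]
```

Run:
```python
from h import *
a=np.sin(.48)*By+np.cos(.48)*Z; base=np.array([476,188,75.])+1*By
manip.servo_line(base+97*a,rate=120)
o=manip.observe(); print(o['time'],o['ee_pos'],o['force'],o['torque'])
manip.close_gripper(f_grip=50)
o=manip.observe(); print(o['time'],o['force'],o['torque'],o['gripper_width'],o['grip_force'])
p0=base+97*a
manip.servo_line(p0+12*cupax,rate=60)
o=manip.observe(); print(o['ee_pos'],o['force'],o['torque'])
manip.servo_line(p0+80*cupax,rate=90)
o=manip.observe(); print(o['time'],o['ee_pos'],o['force'],o['torque'],o['gripper_width'],o['grip_force'])
for n in('scene',):
    p,d=save(n,'s2.png')
    for l in('trimmer','holder_mouth'): print(n,l,[(x['xyz'],x['confidence']) for x in tip_of(l,n)[:2]])
```

```text
6.5 [470.124 233.783 161.875] [ 0.512 -0.012  0.089] [ 0.244  0.055 -0.03 ]
7.05 [1.996 0.647 1.682] [ 0.333 -0.385  0.178] 31.234541535447242 49.85955882759299
[469.262 237.679 172.53 ] [-0.053  0.293 -1.685] [0.358 0.035 0.015]
8.3083 [465.973 260.353 235.445] [-0.175 -0.595 -1.025] [ 0.38   0.062 -0.015] 31.178293204015276 49.45705682854168
scene trimmer [([475.5, 214.2, 149.9], 0.79)]
scene holder_mouth [([472.7, 204.3, 124.4], 0.86)]
```

Run:
```python
from h import *
o2=rot(-Z,np.array([np.cos(-.5),np.sin(-.5),0]))
manip.servo_line([460,215,320],rate=150,attitude=rot(-Z,Bx))
manip.move_pose([475,-298,270],o2)
o=manip.observe(); print(o['time'],o['ee_pos'],o['force'],o['gripper_width'])
for n in('side','scene'):
    save(n,n+'3.png')
    for l in('trimmer','tub'): print(n,l,[(x['xyz'],x['confidence']) for x in tip_of(l,n)[:2]])
```

```text
11.1083 [ 475.558 -297.113  270.175] [ 0.489 -0.622 -1.221] 31.32665918555045
side trimmer [([475.1, -301.7, 171.7], 0.65)]
side tub [([474.8, -296.4, -1.4], 0.81)]
scene trimmer []
scene tub [([525.0, 67.7, 150.4], 0.41)]
```

View pics/side3.png

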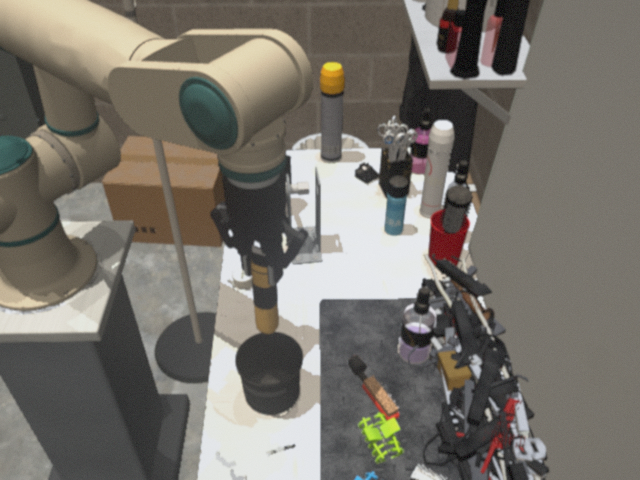

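The side view shows the trimmer hanging vertically with its lower end at (267,330), right over the tub mouth at (270,355). I'll lower it and release.

Run:
```python
from h import *
manip.servo_line([475,-297,140],rate=150)
o=manip.observe(); print(o['force'])
manip.servo_line([475,-297,103.5],rate=60)
o=manip.observe(); print(o['time'],o['ee_pos'],o['force'])
manip.gripper_open(); manip.pause(0.3)
o=manip.observe(); print(o['time'],o['force'],o['gripper_width'])
manip.servo_line([475,-297,280],rate=150)
save('side','side4.png')
for l in('trimmer','tub'): print(l,[(x['xyz'],x['confidence']) for x in tip_of(l,'side')[:2]])
manip.move_pose(BOLT+[0,0,90],rot(-Z,By))
print(manip.observe()['time'])
p,d=save('wrist','w4.png');np.save('w4.npy',d)
for n in('wrist','side'):
    if n=='side': save('side','side4.png')
    for l in('trimmer','tub','bolt_head','bracket','holder_bar'): print(n,l,[(x['xyz'],x['confidence']) for x in tip_of(l,n)[:2]])
```

```text
[-0.232 -0.217 -0.556]
13.1833 [ 475.009 -297.011  103.366] [-0.15  -0.259 -2.219]
14.0583 [-0.068 -0.629  0.819] 85.29337228328092
trimmer [([473.0, -301.3, 7.7], 0.57)]
tub [([474.7, -295.8, -0.6], 0.63), ([406.0, -37.8, 1.2], 0.22)]
16.9167
wrist trimmer []
wrist tub [([474.2, -295.9, -0.1], 0.74)]
wrist bolt_head [([525.6, 66.1, 149.1], 0.78)]
wrist bracket []
wrist holder_bar []
side trimmer [([474.2, -305.4, 6.3], 0.96)]
side tub [([473.6, -299.3, -2.2], 0.57), ([406.3, -41.4, 0.7], 0.57)]
side bolt_head [([527.0, 68.3, 149.9], 0.63)]
side bracket [([526.2, 64.4, 2.1], 0.77)]
side holder_bar [([528.0, 67.3, 148.2], 0.85)]
```

View pics/side4.png

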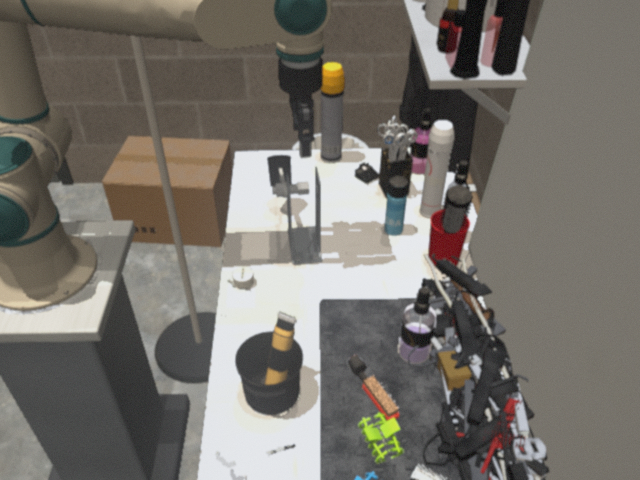

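View pics/w4.png

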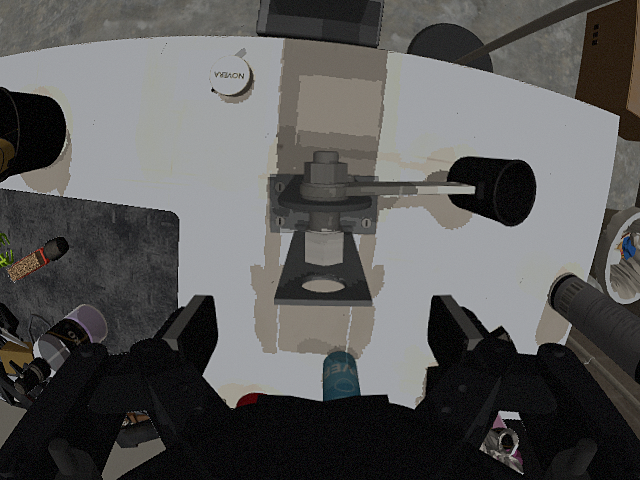

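The side view shows the trimmer standing in the tub, leaning on the rim at (283,345). The wrist view shows the head at (322,250) between the plates at (325,200) and (322,285), and the bar running to the empty cup at (500,190). I'll measure the head relative to the tool.

Run:
```python
from h import *
d=np.load('w4.npy'); c=get_calibration('wrist'); o=manip.observe(); print(o['ee_pos'])
v,u=np.nonzero((d>0)); k=(u>265)&(u<385)&(v>150)&(v<310); v,u=v[k],u[k]; z=d[v,u]
x=(u-c['cx'])/c['fx']; y=(v-c['cy'])/c['fy']; r=np.hypot(x,y)+1e-9; t=np.tan(r)
W=R.from_rotvec(c['orientation']).apply(np.c_[x/r*t*z,y/r*t*z,z])+c['xyz']
L=np.c_[(W-BOLT)@Bx,(W-BOLT)@By,W[:,2]]
def pr(n,q): print(n,len(q),np.percentile(q,[2,25,50,75,98],axis=0).round(1).tolist())
H=L[(abs(L[:,0])<16)&(abs(L[:,1])<22)&(L[:,2]>140)]; pr('head',H)
pr('headtop',H[H[:,2]>158])
F=L[(L[:,0]<-17)&(L[:,0]>-36)&(L[:,2]>168)]; pr('front top',F)
G=L[(L[:,0]>17)&(L[:,0]<40)&(L[:,2]>174)]; pr('rear top',G)
for s in (L[(L[:,0]>17)&(L[:,0]<40)&(L[:,2]>80)&(L[:,2]<178)],): pr('rear face',s); print(np.polyfit(s[:,1],s[:,0],1))
```

```text
[528.011  66.949 240.022]
head 1531 [[-15.2, -10.2, 152.9], [-9.7, -4.5, 158.0], [-3.4, 1.6, 159.7], [3.2, 7.3, 161.5], [9.3, 13.1, 163.8]]
headtop 1153 [[-15.1, -8.5, 158.1], [-8.5, -3.3, 159.2], [-2.6, 1.6, 160.6], [3.6, 6.0, 162.1], [9.3, 11.0, 163.9]]
front top 724 [[-31.9, -20.0, 168.3], [-31.0, -8.6, 171.8], [-30.3, 1.5, 175.3], [-29.0, 11.7, 178.3], [-27.6, 23.8, 180.1]]
rear top 841 [[25.8, -27.8, 174.2], [26.9, -13.7, 176.7], [27.8, 1.0, 177.5], [29.3, 16.8, 178.1], [31.0, 30.0, 179.0]]
rear face 3535 [[25.7, -28.1, 86.4], [26.4, -16.9, 125.8], [26.8, 1.0, 144.9], [27.3, 18.9, 169.7], [30.4, 29.9, 177.8]]
[ 0.021 27.003]
```

```bash
sed -i 's/^YAW=.*/YAW=0.12/; s/^BOLT=.*/BOLT=np.array([528.,67,150])+1.3*By/' h.py
cat >> h.py <<'E'
def hold(l,h=-16.):
    ax=np.cos(l)*Z-np.sin(l)*By
    return BOLT+h*ax, rot(-ax,By)
E
python3 - <<'E'
from h import *
p,o=hold(0); manip.move_pose(p+[0,0,60],o)
manip.servo_line(p,rate=80)
s=manip.observe(); print(s['time'],s['ee_pos'],s['force'])
manip.close_gripper(f_grip=115)
s=manip.observe(); print(s['time'],s['gripper_width'],s['grip_force'],s['force'],s['torque'])
for l in np.arange(.05,.351,.05):
    p,o=hold(l); manip.servo_line(p,rate=25,attitude=o)
    s=manip.observe(); print(round(l,2),s['ee_pos']-p,s['force'],s['torque'],s['gripper_width'],s['grip_force'])
print(s['time'])
p,d=save('scene','scene5.png');np.save('scene5.npy',d)
for n in('scene','side'):
    if n=='side': p,d=save(n,'side5.png')
    m=trace('holder_bar',n)
    print(n,[(x['xyz'],x['confidence']) for x in tip_of('holder_mouth',n)[:2]])
    if m:
        b=cloud(n,d,m[0]['mask']); y=(b-BOLT)@By; q=b[(y>30)&(y<110)]; y=(q-BOLT)@By
        print(m[0]['confidence'],len(q)); 
        if len(q)>20:
            f=np.polyfit(y,q[:,2],1); print('bar slope',f,'edges')
            e=[(yy,np.percentile(q[abs(y-yy)<4,2],[5,95])) for yy in range(35,110,10) if (abs(y-yy)<4).sum()>5]; print(e)
E
```

```text
18.7167 [528.165  68.307 134.57 ] [-0.087 -0.575 -0.123]
19.3167 21.724971127856925 113.5088917426765 [-1.725 -4.589  3.664] [-0.726  0.282 -0.201]
0.05 [ 0.23  -1.095  0.678] [-2.445 -5.688  5.518] [-0.983  0.333 -0.092] 22.099832478225807 114.08820907585323
0.1 [ 0.229 -1.127  0.673] [-2.096 -5.593  4.929] [-1.073  0.394 -0.089] 21.923901725751374 114.26058266311884
0.15 [ 0.244 -1.163  0.667] [-2.321 -5.955  4.67 ] [-1.101  0.407 -0.047] 21.747288050227134 114.34619653970003
0.2 [ 0.247 -1.199  0.638] [-1.921 -7.121  6.007] [-1.172  0.44  -0.016] 22.399061315436768 114.42592182196677
0.25 [ 0.245 -1.225  0.642] [-3.187 -7.741  5.467] [-1.195  0.448  0.009] 21.79901810875568 114.50575103983283
0.3 [ 0.25  -1.271  0.628] [-3.315 -7.47   6.817] [-1.191  0.472  0.115] 21.780480015426736 114.58829096518457
0.35 [ 0.267 -1.298  0.639] [-3.584 -7.54   6.865] [-1.165  0.45   0.107] 22.029186587487413 114.66929638758302
21.0667
scene [([474.9, 204.6, 175.9], 0.77), ([523.5, 70.8, 153.1], 0.29)]
0.59 487
bar slope [ -0.008 145.568] edges
[(35, array([ -0.75 , 163.006])), (45, array([136.627, 162.751])), (55, array([139.962, 164.916])), (65, array([139.913, 161.741])), (75, array([ 47.126, 163.454])), (85, array([136.132, 163.201])), (95, array([  0.181, 163.061])), (105, array([138.626, 163.439]))]
side [([471.8, 210.2, 180.1], 0.96)]
0.88 93
bar slope [ -0.003 160.259] edges
[(35, array([147.014, 164.036])), (45, array([144.948, 164.43 ])), (55, array([158.337, 165.19 ])), (65, array([143.114, 164.941])), (75, array([161.138, 164.574])), (85, array([149.385, 164.348])), (105, array([148.532, 165.772]))]
```

View pics/scene5.png

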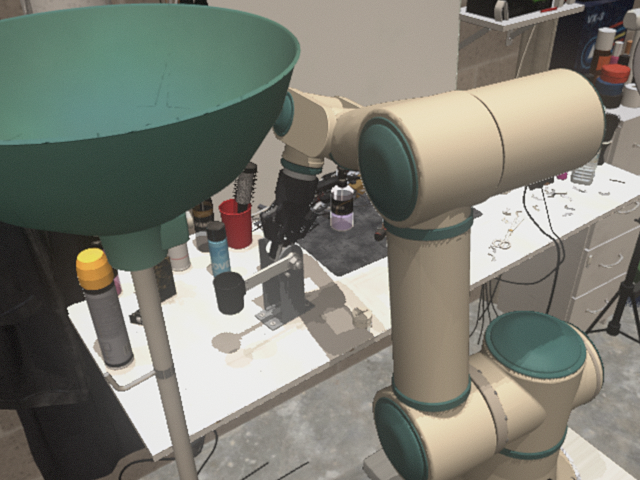

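The scene view shows the arm level: the bar runs from (295,258) to the cup at (230,292). Its top edge measures 163–165 mm along its whole length, and the gripper is holding the head. I'll check that it is stable, then hand in.

Run:
```python
from h import *
manip.pause(.5); s=manip.observe(); print(s['time'],s['joint_vel'],s['grip_force'],s['force'])
p,d=read_camera('side')
for l in('holder_mouth','trimmer','tub','lotion','violet_bottle','small_pot'): print(l,[(x['xyz'],x['confidence']) for x in tip_of(l,'side')[:1]])
print(workorder.close_job())
```

```text
21.8667 [ 0.001  0.001 -0.001  0.001 -0.001 -0.   ] 114.68177726492286 [-2.11  -9.082  5.492]
holder_mouth [([473.7, 208.3, 179.3], 0.91)]
trimmer [([477.8, -302.5, 6.6], 0.57)]
tub [([475.0, -299.9, -1.4], 0.64)]
lotion [([723.6, 112.4, -2.6], 0.81)]
violet_bottle [([719.4, -221.0, 5.5], 0.96)]
small_pot [([408.5, -41.0, -0.7], 0.94)]
the job is handed in; nothing more can be done
None
```

I've handed the job in, with no verdict returned: the trimmer stands in the tub (leaning on its rim), both bottles and the pot are where they were, and the gripper is still holding the bolt head at about 115 N with the arm level (bar slope under 0.02 rad).

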